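Unload a slide-carrier stack and slide its spacer onto the spacer pile

TASK

The blue-lidded slide carrier at the bottom of the stack has to be uncovered: lift the orange-lidded slide carrier off the top of the stack and set it down, lid up, in the middle of the green mat, lengthwise along it. Then slide the aluminium spacer plate that it stood on sideways off the blue-lidded carrier onto the other spacer in the black nest next to it, so that the two plates lie flat and squarely one on the other. Leave the blue-lidded carrier and the other spacer seated in their nests, keep everything level (set things down, do not drop them) and leave the other things on the bench alone.

Things in the scene. Friction and masses are not known exactly. Their poses are not given: they have to be found in the camera images.
- upper_carrier: slide carrier: flat closed plastic case 120 x 56 x 22 mm (x, y, z), white base, orange lid with a white panel and four pale blue slides drawn on its top, 0.2 kg. Origin: centre of its underside; x along its 120 mm length, z up. At the start it lies on the spacer (its underside 44 mm above the worktop), lengths nearly parallel, centred within about 10 mm, and is gripped across its 56 mm width.
- spacer: bare, pale silvery aluminium spacer plate 130 x 100 x 14 mm (x, y, z), 0.4 kg, smooth, too wide to be gripped across. Origin: centre of its underside; x along its 130 mm length, z up. At the start it lies roughly centred and parallel on the lower carrier, under the upper one, its underside 30 mm above the worktop; it sticks out about 22 mm past the lower carrier on both long sides. It slides when pushed on a long edge; sliding takes a few newtons.
- lower_carrier: slide carrier: flat closed plastic case 120 x 56 x 22 mm (x, y, z), white base, blue lid with a white panel and four pale blue slides drawn on its top, 0.2 kg. Origin: centre of its underside; x along its 120 mm length, z up. It lies in the stack nest with 2 mm play all round and carries the spacer; its top is 30 mm above the worktop.
- pile_spacer: bare, pale silvery aluminium spacer plate 130 x 100 x 14 mm (x, y, z), 0.4 kg, smooth, too wide to be gripped across. Origin: centre of its underside; x along its 130 mm length, z up. It lies in the black spacer nest with 2 mm play all round; its top is 28 mm above the worktop, 2 mm lower than the underside of the spacer in the stack.
- stack_nest: blue metal tray fixed to the worktop, 134 x 70 mm (x, y), floor 8 mm and lip 16 mm above the worktop, which holds the lower carrier. Origin: centre of its underside on the worktop; x along its length (the same direction as the carriers' and plates' x at the start). The spacer nest stands next to it, on its +y or on its -y side.
- spacer_nest: black plastic tray fixed to the worktop, 142 x 112 mm (x, y), floor 14 mm and lip 22 mm above the worktop, which holds the other spacer. Origin: centre of its underside on the worktop. It is parallel to the stack nest and its centre lies 114 mm from the stack nest's centre, straight along y of that nest, so that a gap of 14 mm is left between the two spacer plates.
- mat: flat green mat 200 x 140 x 3 mm (x, y, z) fixed to the worktop to the left of the nests. Origin: centre of its underside; x along its 200 mm length.
- screwdriver: bystander: red-handled screwdriver, 153 mm long, lying beyond the mat
- slide_box: bystander: small white and red carton, 34 x 82 x 30 mm, behind the work. Origin: centre of its underside
- tape_roll: bystander: roll of yellow tape, 59 mm across, 19 mm high, behind the work
- clamp: bystander: grey metal pipe clamp, 56 x 79 x 17 mm, lying at the right
- wash_bottle: bystander: white wash bottle with red spout, 191 mm high, standing at the back
- beaker: bystander: empty glass beaker, 58 mm across, 70 mm high, at the right
- marker_blue: bystander: white marker pen with blue cap, 138 mm long, lying at the right
There are look-alikes about, which are no part of the job. What is shaped like the spacer but yellow is not meant.

How it is judged:
By the outcome, as a careful person would: the job done as asked, in the order asked, and still so for the second after the job is handed in, with the robot touching nothing.
It also fails if it takes over 54 s, if anything falls off the work surface, if the arm or the gripper's body presses on something with over 40 N, if the wrist force passes 120 N, or if a joint passes its speed limit or range.

ROBOT

A 7-joint arm with a two-finger parallel gripper is mounted at the origin on a cart in front of the work surface, level with it; the furniture and walls round the work are solid. World frame = base frame: x ahead of the robot, y to its left, z up, the work surface at z = 0. Lengths are in m, angles in rad, forces in N, time in s.
With the tool pointing down it reaches from about 0.425 to 0.95 m from the base axis. Payload 4.7 kg.
Tool frame: the origin (TCP) lies midway between the tips of the shut fingers; the grasp point (between the pads) lies 19 mm behind it; z points along the fingers, y is the direction in which the jaws open and shut (so a half turn about z gives the same grasp; the last joint's range is limited). The gripper opens to 85 mm and grips with 20 to 120 N. Pads are 22 mm wide; open, the fingers measure 114 mm over their backs; the gripper's body (76 mm by 85 mm) begins 54 mm behind the grasp point. The pads swing forward as they close: fully open they stand 13 mm farther back than shut.
Start: joints at [-1.252, 0.469, -0.049, 1.532, 0.024, 1.141, -0.082], TCP at [0.23, 0.635, 0.231] pointing down, gripper open.
Joint ranges: [-2.59, 2.59], [-0.33, 1.99], [-1.39, 1.29], [0.1, 2.45], [-1.04, 4.18], [0.21, 1.99], [-2.66, 2.66]. Speed limits (rad/s): [2.57, 2.57, 3.14, 3.14, 3.14, 3.14, 3.14].

INTERFACE

Orientations are given as [roll, pitch, yaw] about the fixed x, y, z axes, in that order (R = Rz(yaw) Ry(pitch) Rx(roll)).
In Python, from cell import r gives the robot as it stands. Calls block until the motion is done:
- r.move_ptp(position, orientation): joint-space move of the TCP to a pose.
- r.move_l(position, rotation=None, max_speed=0.15): straight line of the TCP; rotation=None keeps the orientation; max_speed is the mean speed in m/s.
- r.move_j(angles): joint-space move.
- r.gripper_to(opening, force=None): finger opening in m; force is the grip in N (None keeps the last); returns when the fingers have stopped.
- r.hold(seconds).
- r.ik(position, orientation): joint angles nearest the present ones, or None.
- r.read_state(): the state.
- r.read_camera(name): name is "scene" or "top" or "wrist"; returns a dict with "color" (400x640x3 uint8, red, green, blue), "z_map" (400x640 float32, m along the optical axis (not along the pixel's ray), 0 where there is no reading), "intrinsics" (3x3 intrinsics, pixels), "dist_coeffs" ([k1, k2, p1, p2, k3] as OpenCV has them; the pictures are not rectified), "R" (3x3) and "t" (3): a world point X has camera coordinates R X + t; the wrist camera has in their place "tool_from_camera" (4x4, takes a point from camera to tool coordinates, whose origin is the TCP and whose axes are the flange's). Camera axes: x right, y down, z forward; pixel columns grow to the right and rows downward; lengths in m; the calibration is good to about 2 mm. A picture is of the moment at which its call begins: read the wrist's pose just before it.
A pose or a line that the arm cannot do raises r.PlanningError and nothing moves.
- r.close_job(): hands the job in, once; it reports no verdict.
Trained networks look in a picture, given as the dict that the camera call returned (one of the last four; its "shot" number tells which), for a name from the list of things; names that differ only in an ending like _2 or _b are one class to them, and where a whole thing is asked for, a point or a joint stands for the part that bears it (a point fixed in the world has none). Each returns a list of dicts, best first, with "p" (0 to 1); they miss things now and then, are a little off and sometimes report something else, mostly with a low value. They report only what shows in the picture. A call takes as long as a camera call. They do not tell look-alikes from the thing itself.
- r.recognise(picture, query): "box" ([centre column, centre row, width, height] in pixels, round what is visible of it).
The state is a dict: "time_s": time; "q": joint angles; "dq": joint speeds; "joint_torque": joint torques, N m; "ee_pos": TCP position; "orientation": TCP orientation; "force": force on the tool from outside, world axes, zero at the start; "wrist_torque": the same for the moment, N m; "grip_width": finger opening in m.
Only numpy, scipy, OpenCV 4.12 (cv2) and the standard library are available. Lean on these libraries where they do the work, as an engineer would, in place of code of your own. Each camera call takes 0.05 s, during which the arm holds its last target.

## Working session

There is one attempt and no reset: what is moved stays moved. The work goes in short steps, each a Python script; the robot and the scene stay as the last script left them, time stands still between calls to the robot, and variables do not carry over. Pictures are saved under pics/ and viewed, and the job is handed in when it is done.

```bash
ls; mkdir -p pics; python3 - <<'E'
from cell import r
import cv2
s=r.read_state();print(s)
for n in ("scene","top"):
    p=r.read_camera(n);cv2.imwrite(f"pics/{n}0.png",p["color"][...,::-1])
    print(n,p["intrinsics"],p["dist_coeffs"],p["R"],p["t"])
    for q in ("upper_carrier","spacer","mat","stack_nest","spacer_nest"):
        print(q,[(d["box"],d["p"]) for d in r.recognise(p,q)][:4])
E
```

```text
pics
{'time_s': 0.0, 'q': array([-1.25187658,  0.46947238, -0.04858453,  1.53374002,  0.02405883,
        1.14101381, -0.08231434]), 'dq': array([-0.00067186,  0.00013275,  0.00177321,  0.00058917,  0.00021899,
       -0.00029376, -0.00206055]), 'joint_torque': array([-1.03989896e-03, -5.10312402e+01, -4.68288164e-02, -2.37707108e+01,
        1.07368163e-02,  7.62608252e-03,  2.24187815e-06]), 'ee_pos': array([0.22985056, 0.63400745, 0.23022102]), 'orientation': array([-3.13954334e+00,  4.50168915e-05,  2.79376477e+00]), 'force': array([ 0.99693851,  0.41157497, -0.21414646]), 'wrist_torque': array([ 0.02085258,  0.0271937 , -0.03699363]), 'grip_width': 0.08553568630834313}
scene [[401.65772744   0.         316.00951646]
 [  0.         401.65772744 193.72742519]
 [  0.           0.           1.        ]] [-0.07081612  0.          0.          0.          0.        ] [[ 0.86843246 -0.49558859 -0.01473129]
 [-0.22149227 -0.36120176 -0.90580045]
 [ 0.4435834   0.78988939 -0.42344837]] [-0.55407321  0.17736783  1.05441999]
upper_carrier [([306.6, 228.6, 43.0, 23.9], 0.58)]
spacer [([305.4
[... 228 characters left out ...]
cer_nest [([271.0, 231.8, 19.4, 20.7], 0.64)]
top [[448.7009966    0.         318.51570156]
 [  0.         448.7009966  195.03974728]
 [  0.           0.           1.        ]] [-0.10050014  0.          0.          0.          0.        ] [[ 1.34397448e-03 -9.99981888e-01 -5.86658172e-03]
 [-9.88374979e-01 -4.36431573e-04 -1.52035227e-01]
 [ 1.52029913e-01  6.00271405e-03 -9.88357665e-01]] [-0.04556284  0.58109591  1.12019613]
upper_carrier [([381.1, 233.1, 22.6, 50.1], 0.74)]
spacer [([259.0, 244.6, 60.0, 57.6], 0.98), ([383.0, 235.4, 41.8, 53.6], 0.9)]
mat [([185.6, 227.5, 70.2, 81.8], 0.77), ([336.4, 233.8, 34.9, 51.3], 0.54)]
stack_nest []
spacer_nest [([328.2, 240.1, 28.8, 42.4], 0.83)]
```

View pics/scene0.png

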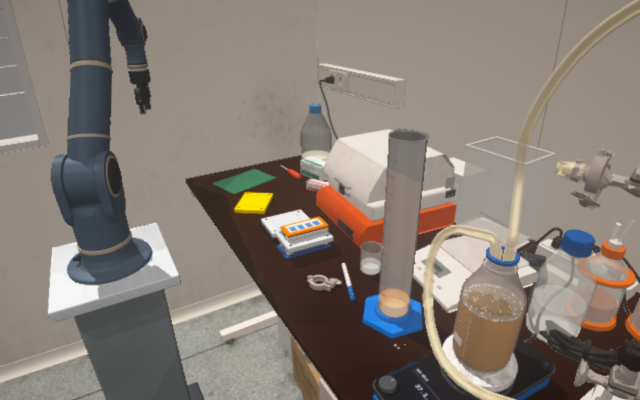

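View pics/top0.png

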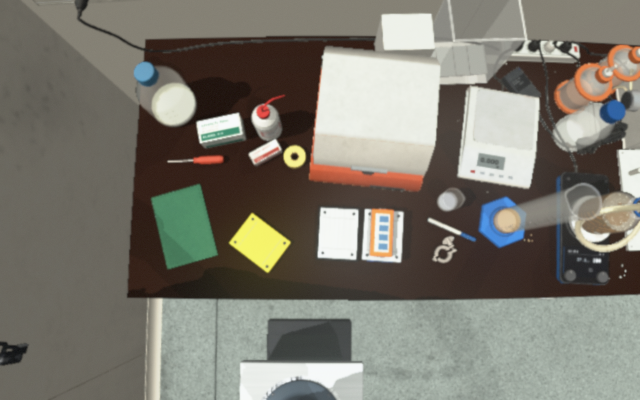

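The top view shows the stack at about (383,235), with the orange carrier at (383,232). The pile spacer is to its left at (338,233), the mat at (184,226), and the yellow plate, a look-alike, at (260,243). Only one orange carrier is visible. Next I'll measure these positions and take a close crop.

```bash
cat > h.py <<'E'
import numpy as np, cv2
from cell import r
def cloud(p, T=None):
    K,d=p["intrinsics"],np.array(p["dist_coeffs"],float)
    z=p["z_map"]; H,W=z.shape
    u,v=np.meshgrid(np.arange(W),np.arange(H))
    n=cv2.undistortPoints(np.stack([u,v],-1).reshape(-1,1,2).astype(float),K,d).reshape(H,W,2)
    X=np.dstack([n*z[...,None],z])
    if T is None: return (X-p["t"])@p["R"]
    return X@T[:3,:3].T+T[:3,3]
def toolT(s):
    from scipy.spatial.transform import Rotation as R
    T=np.eye(4);T[:3,:3]=R.from_euler('xyz',s["orientation"]).as_matrix();T[:3,3]=s["ee_pos"];return T
def wrist():
    s=r.read_state();p=r.read_camera("wrist")
    return p,cloud(p,toolT(s)@p["tool_from_camera"]),s
def rect(m,X,name=""):
    pts=X[m][:,:2].astype(np.float32)
    c,sz,a=cv2.minAreaRect(pts*1000)
    print(name,m.sum(),"c",np.round(c,1),"size",np.round(sz,1),"ang",round(a,2),"z",np.round(np.percentile(X[m][:,2],[5,50,95]),4))
    return c,sz,a
E
python3 - <<'E'
from h import *
p=r.read_camera("top");X=cloud(p)
hsv=cv2.cvtColor(p["color"],cv2.COLOR_RGB2HSV)
def box(c0,c1,r0,r1):
    m=np.zeros(hsv.shape[:2],bool);m[r0:r1,c0:c1]=1;return m
H,S,V=[hsv[...,i].astype(int) for i in range(3)]
rect(box(140,225,175,280)&(H>60)&(H<90)&(S>80)&(V>50),X,"mat")
Z=X[...,2]
b=box(355,412,195,275)
rect(b&(Z>.060)&(Z<.072),X,"carrier")
rect(b&(Z>.038)&(Z<.05),X,"spacer")
rect(box(310,361,195,270)&(Z>.022)&(Z<.034),X,"pile")
print(X[150,400],X[235,290])
for n,(c,rw) in dict(wall=(370,184),beaker=(452,200),pen=(430,220)).items(): print(n,X[rw,c])
cv2.imwrite("pics/crop0.png",cv2.resize(p["color"][190:280,300:425,::-1],None,fx=6,fy=6,interpolation=cv2.INTER_CUBIC))
E
```

```text
mat 3769 c [508.9 179.8] size [225.  456.4] ang 1.92 z [-0.0015  0.0023  0.0062]
carrier 1039 c [ 483.  -204.5] size [ 56.7 119.7] ang 86.91 z [0.0618 0.0652 0.0688]
spacer 904 c [ 478.2 -210.1] size [101.5 130.1] ang 86.07 z [0.0397 0.0433 0.0472]
pile 1916 c [483.6 -95.3] size [111.4 138.4] ang 86.49 z [0.0231 0.027  0.0307]
[ 0.65974597 -0.23098757  0.20672634] [0.48002335 0.03076329 0.00365185]
wall [ 0.6095326  -0.17874124  0.04866146]
beaker [ 0.57218259 -0.40174645  0.01631081]
pen [ 0.51946411 -0.34232491  0.0081137 ]
```

View pics/crop0.png

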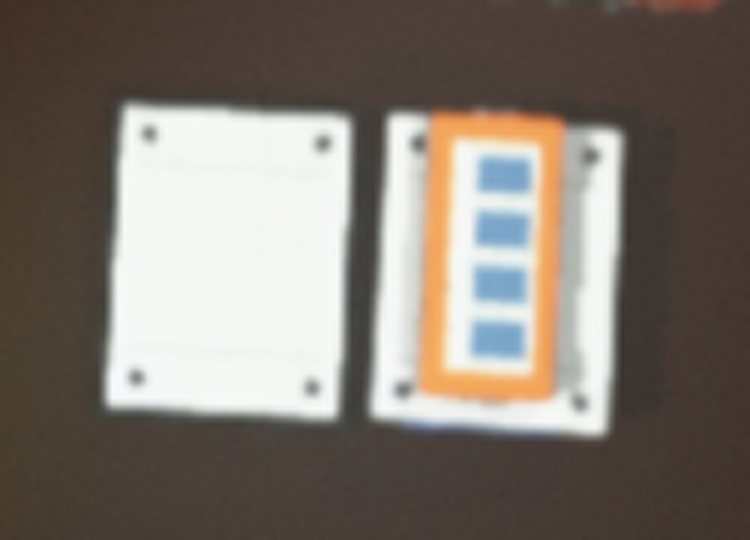

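The orange carrier sits on a plain silvery plate in the crop, at plausible heights (66, 44 and 28 mm). The nest side is +y. I'll go there with the wrist camera.

```bash
python3 - <<'E'
from h import *
for y in (np.radians(-3.2),np.radians(176.8)):
    for P in ((.48,-.2,.25),(.48,-.2,.055),(.5,.29,.03)):
        print(y,P,r.ik(P,[np.pi,0,y]))
t=r.read_state()["time_s"]
r.move_ptp([.47,-.16,.27],[np.pi,0,np.radians(176.8)])
p,X,s=wrist();print(s["time_s"]-t,s["ee_pos"],s["q"])
cv2.imwrite("pics/w1.png",p["color"][...,::-1]);np.savez("w1.npz",X=X,c=p["color"])
q=r.read_camera("top");cv2.imwrite("pics/t1.png",q["color"][...,::-1])
X=cloud(q);hsv=cv2.cvtColor(q["color"],cv2.COLOR_RGB2HSV)
m=cv2.inRange(hsv,(60,80,50),(90,255,255))
n,l,st,ce=cv2.connectedComponentsWithStats(m)
i=l[226,184];print(i);rect(l==i,X,"mat")
E
```

```text
-0.05585053606381855 (0.48, -0.2, 0.25) [-0.51541856  0.29222741  1.02712571  1.91466048 -0.28189944  1.08927016
 -1.0009742 ]
-0.05585053606381855 (0.48, -0.2, 0.055) [-0.32511726  0.59896572  0.85691199  2.09028474 -0.6737892   0.75178765
 -0.66222531]
-0.05585053606381855 (0.5, 0.29, 0.03) [-0.99542899  0.61763656  0.53849342  1.95608105 -0.48131536  0.69648887
 -1.7878077 ]
3.085742117525975 (0.48, -0.2, 0.25) [-0.44893737  0.2652471   0.93056329  1.91229545 -0.24059938  1.08065902
  2.09442281]
3.085742117525975 (0.48, -0.2, 0.055) [-0.07274354  0.4904952   0.49585624  2.07776987 -0.3746453   0.6591669
  2.18878075]
3.085742117525975 (0.5, 0.29, 0.03) [-0.59242612  0.55907152 -0.00811275  1.93198293  0.0071049   0.65056516
  0.90998836]
2.9167 [ 0.47042068 -0.1592284   0.26992867] [-0.50757934  0.16758559  0.86086724  1.9320293  -0.14209059  1.10391033
  1.92713018]
2
mat 3771 c [509.  180.1] size [225.3 457. ] ang 1.92 z [-0.0015  0.0022  0.0062]
```

View pics/w1.png

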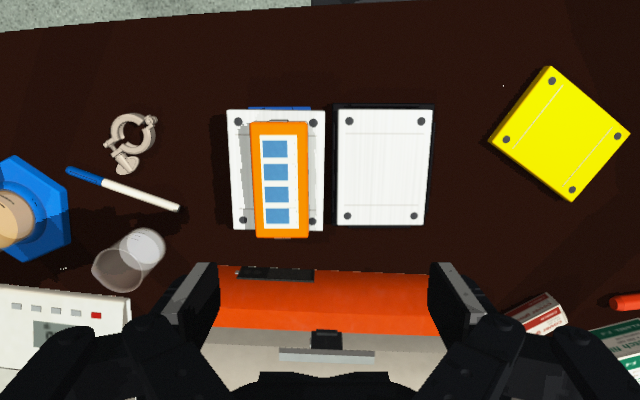

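The wrist view shows the orange carrier at (280,180), its spacer at (277,170), and the pile spacer at (384,165). The yellow plate is at (560,133). Now I'll fit precise rectangles.

```bash
python3 - <<'E'
from h import *
d=np.load("w1.npz");X=d["X"];Z=X[...,2];c=d["c"]
hsv=cv2.cvtColor(c,cv2.COLOR_RGB2HSV)
def box(c0,c1,r0,r1):
    m=np.zeros(Z.shape,bool);m[r0:r1,c0:c1]=1;return m
def hist(b): 
    h,e=np.histogram(Z[b],bins=np.arange(0,.08,.004));print(h)
hist(box(225,326,100,240));hist(box(330,440,95,235))
rect(box(225,330,100,245)&(abs(Z-.066)<.006),X,"carrier")
rect(box(225,330,100,245)&(abs(Z-.044)<.006),X,"spacer")
white=(hsv[...,2]>120)
rect(box(330,440,95,235)&(abs(Z-.028)<.006)&white,X,"pile")
rect(box(240,313,115,245)&(hsv[...,1]>150)&(hsv[...,0]<20)&(abs(Z-.066)<.008),X,"orange")
rect(box(330,440,95,235)&(abs(Z-.022)<.006)&~white,X,"lip")
print("instr",X[300,320],X[285,400],X[320,320])
p=r.read_camera("wrist");print(p["tool_from_camera"])
q=r.read_camera("top");X=cloud(q);hsv=cv2.cvtColor(q["color"],cv2.COLOR_RGB2HSV)
m=cv2.inRange(hsv,(60,80,50),(90,255,255));m=cv2.morphologyEx(m,cv2.MORPH_OPEN,np.ones((5,5)))
n,l,st,ce=cv2.connectedComponentsWithStats(m)
i=l[226,184];rect((l==i),X,"mat");M=(l==i)&(abs(X[...,2])<.012); rect(M,X,"mat")
print(st[i],X[M].mean(0))
# instrument front
for rw in (160,170,178,184,188): print(rw,X[rw,370])
E
```

```text
[ 363   77   14   68   13    0    0    5   25   27 4260  881   20   64
    4  497 5966    4    0]
[ 372   11   97  601  217 1002 8956 1427    0    0    0    0    0    0
    0    0    0    0    0]
carrier 6467 c [ 482.2 -204.1] size [ 56.4 123. ] ang 86.82 z [0.0637 0.0654 0.0667]
spacer 5169 c [ 476.5 -209.7] size [100.6 129.4] ang 85.77 z [0.0418 0.0432 0.0446]
pile 10292 c [483.1 -95.1] size [ 99.9 129.4] ang 87.1 z [0.0258 0.0271 0.0284]
orange 2947 c [ 482.4 -203.8] size [ 56.  119.9] ang 86.57 z [0.0634 0.0651 0.0665]
lip 1225 c [483.  -95.1] size [111.  141.4] ang 87.08 z [0.0193 0.021  0.0271]
instr [ 0.62069578 -0.17145617  0.06159342] [ 0.6199417  -0.07729311  0.03956279] [ 0.63837986 -0.17235892  0.07372935]
[[-4.24693828e-04 -9.55713563e-01 -2.94298156e-01  7.57292902e-02]
 [ 9.99999512e-01 -1.43244627e-04 -9.77895314e-04  1.49650697e-04]
 [ 8.92431186e-04 -2.94298428e-01  9.55713157e-01 -1.41869027e-01]
 [ 0.00000000e+00  0.00000000e+00  0.00000000e+00  1.00000000e+00]]
mat 3765 c [508.3 180.3] size [220.9 458.8] ang 1.56 z [-0.0016  0.0023  0.0062]
mat 3746 c [504.7 318.9] size [201.7 141.1] ang 16.06 z [-0.0016  0.0023  0.0061]
[ 152  185   65   83 3765] [0.50304321 0.31843888 0.00226838]
160 [ 0.64367298 -0.16573027  0.17528623]
170 [ 0.62557812 -0.16830811  0.14829407]
178 [ 0.62220145 -0.17717578  0.06520778]
184 [ 0.60898161 -0.17840139  0.05173667]
188 [ 6.07236447e-01 -1.83916646e-01  1.82675550e-04]
```

Everything checks out against the given sizes. Carrier centre is (482,-204) mm at yaw -3.3°. The nest is at (483,-95), yaw -2.9°, and the mat at (505,319), yaw 16°. Next is the pick, with a look at the open fingertips first.

```bash
python3 - <<'E'
from h import *
p=r.read_camera("wrist");T=cloud(p,p["tool_from_camera"])
m=(np.abs(T[...,0])<.03)&(T[...,2]>-.06)&(T[...,2]<.02)
for sgn in (-1,1):
    k=m&(np.sign(T[...,1])==sgn)
    print(sgn,k.sum(),np.percentile(T[k],[0,1,50,99,100],axis=0).round(4))
O=[np.pi,0,np.radians(176.7)]
r.move_ptp([.4823,-.2040,.12],O)
r.move_l([.4823,-.2040,.047],max_speed=.08)
s=r.read_state();print(s["time_s"],s["ee_pos"],s["orientation"],s["force"])
r.gripper_to(.05,40)
s=r.read_state();print(s["time_s"],s["grip_width"],s["force"],s["ee_pos"])
E
```

```text
-1 4710 [[-0.0112 -0.0734 -0.06  ]
 [-0.0095 -0.0675 -0.0598]
 [ 0.008  -0.0441 -0.0403]
 [ 0.0142 -0.0422 -0.0142]
 [ 0.0148 -0.041  -0.012 ]]
1 4774 [[-0.011   0.0405 -0.06  ]
 [-0.0097  0.0422 -0.0599]
 [ 0.008   0.0443 -0.0405]
 [ 0.0142  0.0678 -0.0139]
 [ 0.0155  0.0728 -0.0116]]
5.55 [ 0.48266357 -0.20429926  0.04736536] [-3.14130425e+00  8.83034952e-04  3.08382667e+00] [-0.27648021  0.43495494  0.06440685]
5.9417 0.05523484161768833 [-0.4854065   0.86339242  6.64532948] [ 0.48264913 -0.20407048  0.04758399]
```

Grip width is 55 mm, matching the carrier. I'll lift it and place it on the mat.

```bash
python3 - <<'E'
from h import *
s=r.read_state();x,y,z=s["ee_pos"]
r.move_l([x,y,z+.01],max_speed=.03)
s=r.read_state();print(s["grip_width"],s["force"])
r.move_l([x,y,.16],max_speed=.15)
p,X,s=wrist();cv2.imwrite("pics/w2.png",p["color"][...,::-1]);print(s["time_s"],s["grip_width"],s["force"])
np.savez("w2.npz",X=X,c=p["color"])
r.move_ptp([.5047,.3189,.10],[np.pi,0,np.radians(196.06-360)])
s=r.read_state();print(s["time_s"],s["q"],s["ee_pos"],s["orientation"])
p=r.read_camera("top");cv2.imwrite("pics/t2.png",p["color"][150:300,100:420,::-1].repeat(2,0).repeat(2,1))
E
```

```text
0.05508322839271422 [-0.55068866 -0.25268115 -1.06428695]
7.275 0.05498082715632389 [ 0.04434483  0.23125498 -1.15121863]
9.2333 [-1.14645195  0.57559421  0.71561272  1.87966505 -0.48628698  0.86723869
  1.66109058] [0.50567567 0.31709286 0.10037334] [-3.14093126e+00  6.91135755e-04 -2.86426281e+00]
```

View pics/w2.png

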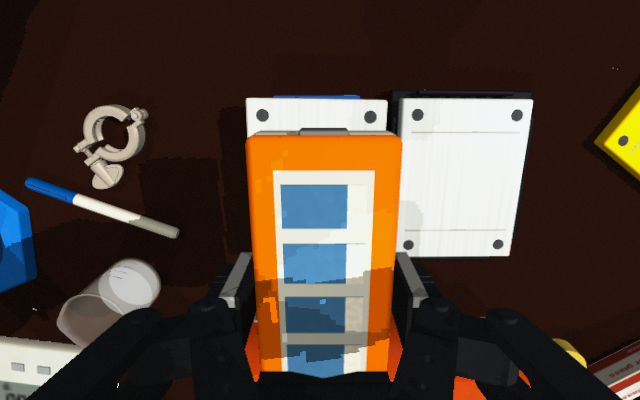

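View pics/t2.png

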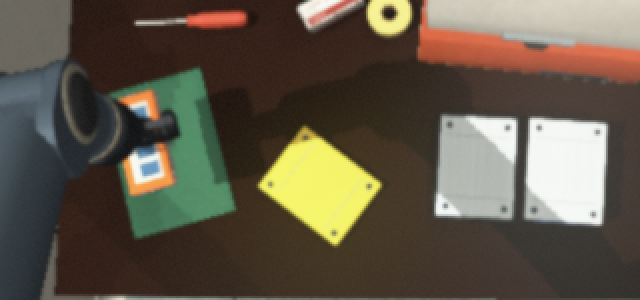

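The carrier is level in the gripper over the mat. Its shift to the left, to (150,145) in the crop, is parallax from the height. I'll lower it now, trimming for the observed offset.

```bash
python3 - <<'E'
from h import *
r.move_l([.5047,.3189,.03],max_speed=.1)
s=r.read_state();print(s["ee_pos"],s["force"])
r.move_l([.5047,.3189,.0085],max_speed=.03)
for z in (.0072,.006,.005,.004):
    s=r.read_state();print(s["time_s"],s["ee_pos"],s["orientation"],s["force"])
    if s["force"][2]>2: break
    r.move_l([.5047,.3189,z],max_speed=.015)
s=r.read_state();print(s["ee_pos"],s["force"])
r.gripper_to(.085)
s=r.read_state();print(s["time_s"],s["grip_width"],s["ee_pos"])
r.move_l([.5047,.3189,.14],max_speed=.15)
p,X,s=wrist();print(s["time_s"]);cv2.imwrite("pics/w3.png",p["color"][...,::-1]);np.savez("w3.npz",X=X,c=p["color"])
E
```

```text
[0.50525525 0.31894917 0.03039017] [ 0.47725736 -0.03412087 -1.72047756]
11.0 [0.50486071 0.31889694 0.00856462] [-3.14157113e+00  2.51418426e-04 -2.86134000e+00] [ 0.88126414  0.80232238 -1.84222862]
11.25 [0.50469612 0.31893226 0.00726404] [ 3.14150892e+00  5.87178021e-05 -2.86128547e+00] [ 0.45327829 -0.52107483 -1.95976348]
11.5 [0.50492604 0.31900888 0.00661167] [ 3.14107924e+00  3.70113286e-04 -2.86133685e+00] [-2.4640173  -0.16635688  4.0566536 ]
[0.50492604 0.31900888 0.00661167] [-2.4640173  -0.16635688  4.0566536 ]
11.9083 0.08529252036468692 [0.5046742  0.31890068 0.00586795]
12.95
```

View pics/w3.png

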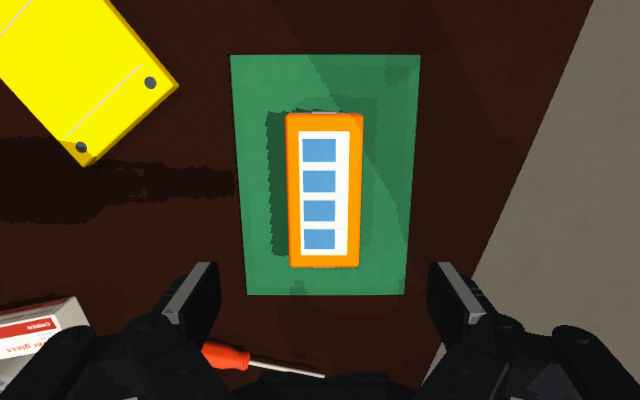

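The carrier lies flat, centred on the mat at (325,190). Next I'll check that numerically and go to a viewing pose for the spacers.

```bash
python3 - <<'E'
from h import *
d=np.load("w3.npz");X=d["X"];Z=X[...,2];hsv=cv2.cvtColor(d["c"],cv2.COLOR_RGB2HSV)
def box(c0,c1,r0,r1):
    m=np.zeros(Z.shape,bool);m[r0:r1,c0:c1]=1;return m
rect(box(225,430,50,300)&(hsv[...,0]>60)&(hsv[...,0]<90)&(hsv[...,1]>80)&(abs(Z-.003)<.008),X,"mat")
rect(box(280,370,105,275)&(abs(Z-.025)<.006),X,"carrier")
P=np.array([.4765,-.2097]);yd=np.array([.0509,.9987])
for yaw in (87.08,-92.92):
    for a,z in ((-80,.2),(-80,.0215),(20,.0215),(60,.0215)):
        t=P+yd*a/1000;q=r.ik([*t,z],[np.pi,0,np.radians(yaw)]);print(yaw,a,z,None if q is None else q.round(2))
r.move_ptp([.475,-.17,.24],[np.pi,0,np.radians(176.7)])
p,X,s=wrist();print(s["time_s"],s["ee_pos"]);cv2.imwrite("pics/w4.png",p["color"][...,::-1]);np.savez("w4.npz",X=X,c=p["color"])
E
```

```text
mat 30148 c [503.  319.7] size [200.7 141.6] ang 16.05 z [0.0011 0.0023 0.0034]
carrier 11400 c [504.5 319.1] size [123.   56.2] ang 16.08 z [0.0228 0.0243 0.0255]
87.08 -80 0.2 [-0.37  0.53  1.18  1.9  -0.56  1.09  0.99]
87.08 -80 0.0215 [-0.15  0.73  0.88  2.03 -0.81  0.78  1.17]
87.08 20 0.0215 [-0.32  0.65  0.83  2.12 -0.77  0.7   0.98]
87.08 60 0.0215 [-0.43  0.66  0.86  2.15 -0.8   0.7   0.94]
-92.92 -80 0.2 [-0.34  0.5   1.12  1.9  -0.51  1.07 -2.2 ]
-92.92 -80 0.0215 [-0.27  0.87  1.1   2.03 -1.01  0.93 -1.79]
-92.92 20 0.0215 [ 1.04  0.74 -1.    2.04  0.86  0.85  2.62]
-92.92 60 0.0215 [ 0.97  0.73 -1.    2.07  0.86  0.83  2.53]
14.8167 [ 0.47571405 -0.16845336  0.23966015]
```

View pics/w4.png

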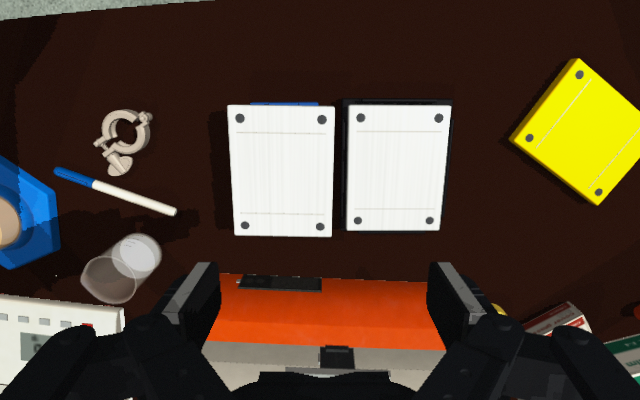

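```bash
python3 - <<'E'
from h import *
d=np.load("w4.npz");X=d["X"];Z=X[...,2];hsv=cv2.cvtColor(d["c"],cv2.COLOR_RGB2HSV)
def box(c0,c1,r0,r1):
    m=np.zeros(Z.shape,bool);m[r0:r1,c0:c1]=1;return m
w=hsv[...,2]>120
rect(box(220,340,95,245)&(abs(Z-.044)<.006)&w,X,"spacer")
rect(box(338,460,95,240)&(abs(Z-.028)<.006)&w,X,"pile")
# fingertip cross-section in tool frame
T=cloud(r.read_camera("wrist"),r.read_camera("wrist")["tool_from_camera"])
for z0 in (-.014,-.018,-.022,-.026,-.03):
    k=(abs(T[...,0])<.03)&(abs(T[...,2]-z0)<.002)&(T[...,1]>.03)&(T[...,1]<.09)
    print(z0,k.sum(),np.percentile(T[k],[1,99],axis=0).round(4)[:,:2].tolist())
O=[np.pi,0,np.radians(87.1)]
r.move_ptp([.4717,-.295,.16],O)
s=r.read_state();print(s["time_s"],s["ee_pos"],s["q"].round(2))
E
```

```text
spacer 13134 c [ 476.6 -209.5] size [100.1 129.4] ang 85.75 z [0.042  0.0432 0.0445]
pile 11991 c [483.9 -94.9] size [100.2 131.1] ang 86.94 z [0.0259 0.0272 0.0284]
-0.014 139 [[-0.01, 0.0421], [0.0108, 0.0429]]
-0.018 257 [[-0.0102, 0.0421], [0.012, 0.0544]]
-0.022 319 [[-0.0101, 0.042], [0.012, 0.0554]]
-0.026 362 [[-0.0098, 0.0421], [0.0119, 0.0559]]
-0.03 386 [[-0.0099, 0.0422], [0.012, 0.0559]]
15.9917 [ 0.47214825 -0.29447359  0.16004972] [-0.31  0.58  1.12  1.94 -0.61  1.02  1.04]
```

```bash
python3 - <<'E'
from h import *
pile=np.array([.4835,-.0950]);a=np.radians(-3.0);yd=np.array([-np.sin(a),np.cos(a)])
g=lambda dy:pile+yd*dy   # dy: tool y in nest frame rel pile
O=[np.pi,0,np.radians(87.0)]
P=g(-.190);r.move_l([*P,.12],O,max_speed=.15)
r.move_l([*P,.0215],max_speed=.08)
s=r.read_state();print(s["time_s"],s["ee_pos"],s["orientation"],s["force"])
f0=s["force"]
for dy in (-.178,-.174,-.170,-.160,-.140):
    r.move_l([*g(dy),.0215],max_speed=.04)
    s=r.read_state();print(dy,round(s["time_s"],2),s["ee_pos"].round(4),(s["force"]-f0).round(1),s["wrist_torque"].round(2))
p=r.read_camera("top");cv2.imwrite("pics/t3.png",cv2.resize(p["color"][170:290,280:440,::-1],None,fx=4,fy=4))
E
```

```text
17.8 [ 0.4738667  -0.28497616  0.02195712] [3.14067855e+00 3.90440033e-04 1.51843137e+00] [0.39995907 0.52186186 0.1235596 ]
-0.178 18.25 [ 0.4743 -0.2723  0.0216] [ 0.4 -0.3 -0.8] [-0.03 -0.03 -0.01]
-0.174 18.5 [ 0.4744 -0.2686  0.0215] [-1.  -0.3  0.2] [-0.02 -0.03 -0.02]
-0.17 18.75 [ 0.4746 -0.2644  0.0214] [ 0.1 -1.  -0.6] [-0.03  0.02 -0.01]
-0.16 19.15 [ 0.4752 -0.2539  0.0214] [ 0.6 -0.3  0.4] [0.01 0.02 0.01]
-0.14 19.8 [ 0.4762 -0.234   0.0213] [ 0.2 -0.7  0.2] [ 0.05 -0.04 -0.02]
```

View pics/t3.png

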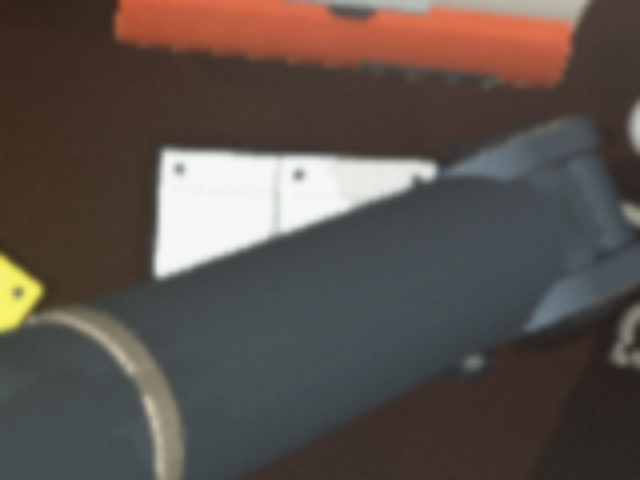

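The plate is moving: its left edge is now at (278,200), right over the pile's edge. I'll continue to about 14 mm short and look with the wrist camera.

```bash
python3 - <<'E'
from h import *
pile=np.array([.4835,-.0950]);a=np.radians(-3.0);yd=np.array([-np.sin(a),np.cos(a)])
g=lambda dy:pile+yd*dy
for dy in (-.12,-.10,-.085,-.075):
    r.move_l([*g(dy),.0215],max_speed=.04)
    s=r.read_state();print(dy,round(s["time_s"],2),s["ee_pos"].round(4),s["force"].round(1),s["wrist_torque"].round(2))
p,X,s=wrist();cv2.imwrite("pics/w5.png",p["color"][...,::-1]);np.savez("w5.npz",X=X,c=p["color"])
p=r.read_camera("top");cv2.imwrite("pics/t4.png",cv2.resize(p["color"][170:290,280:440,::-1],None,fx=4,fy=4))
E
```

```text
-0.12 20.5 [ 0.4773 -0.2144  0.0215] [-0.4 -1.  -1.2] [ 0.04 -0.    0.02]
-0.1 21.15 [ 0.4783 -0.1944  0.0215] [-0.1 -0.1  0. ] [0.02 0.03 0.04]
-0.085 21.68 [ 0.479  -0.1791  0.0214] [-0.6  0.3 -0.1] [-0.02 -0.07 -0.02]
-0.075 22.07 [ 0.4796 -0.1692  0.0214] [-0.2  0.   0.5] [ 0.02  0.04 -0.05]
```

View pics/w5.png

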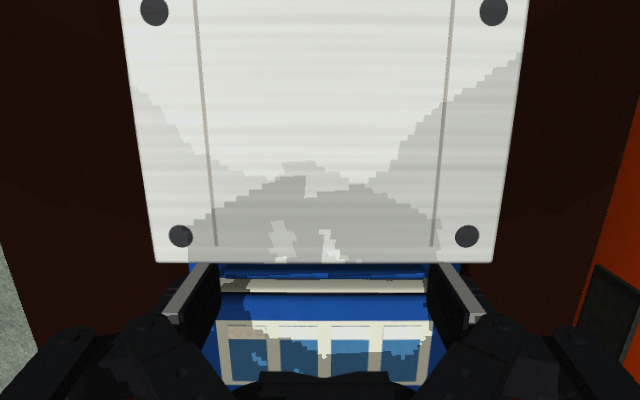

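View pics/t4.png

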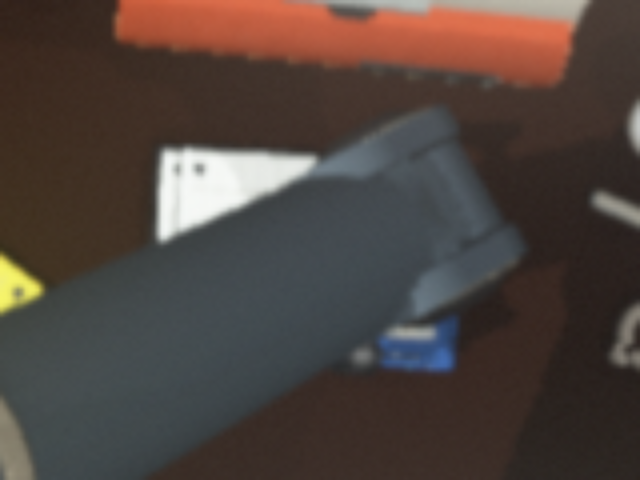

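The blue lid is uncovered and the plate's trailing edge sits square to both fingers (row ~262). I'll push to just short of nominal, then back off and measure both plates.

```bash
python3 - <<'E'
from h import *
d=np.load("w5.npz");X=d["X"];m=np.zeros(X.shape[:2],bool);m[0:268,110:530]=1
hsv=cv2.cvtColor(d["c"],cv2.COLOR_RGB2HSV)
rect(m&(abs(X[...,2]-.042)<.006)&(hsv[...,2]>90)&(hsv[...,1]<60),X,"plate(partial)")
pile=np.array([.4835,-.0950]);a=np.radians(-3.0);yd=np.array([-np.sin(a),np.cos(a)])
g=lambda dy:pile+yd*dy
r.move_l([*g(-.0635),.0215],max_speed=.03)
s=r.read_state();print(s["time_s"],s["ee_pos"].round(4),s["force"].round(1))
r.move_l([*g(-.085),.0215],max_speed=.1)
r.move_l([*g(-.130),.21],max_speed=.2)
p,X,s=wrist();cv2.imwrite("pics/w6.png",p["color"][...,::-1]);np.savez("w6.npz",X=X,c=p["color"]);print(s["time_s"])
E
```

```text
plate(partial) 96393 c [ 482.  -112.6] size [ 92.6 130.2] ang 87.08 z [0.0402 0.0413 0.0423]
22.7083 [ 0.4802 -0.1579  0.0215] [-0.1  0.2 -0.1]
24.1917
```

View pics/w6.png

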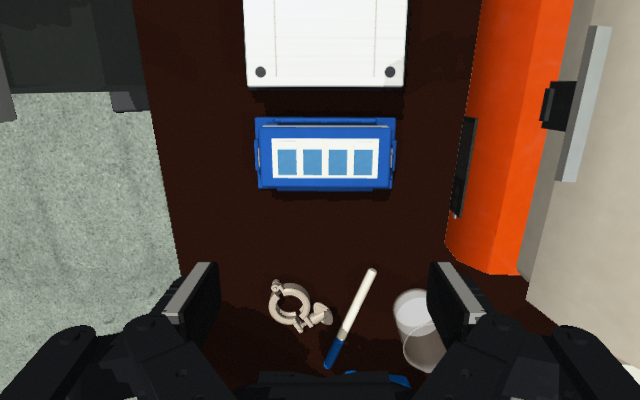

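The blue carrier is uncovered and seated at (325,157). The plate is partly out of view at the top, so I'll shift the camera.

```bash
python3 - <<'E'
from h import *
pile=np.array([.4835,-.0950]);a=np.radians(-3.0);yd=np.array([-np.sin(a),np.cos(a)])
g=lambda dy:pile+yd*dy
r.move_l([*g(-.03),.2],max_speed=.2)
p,X,s=wrist();cv2.imwrite("pics/w7.png",p["color"][...,::-1]);np.savez("w7.npz",X=X,c=p["color"]);print(s["time_s"])
Z=X[...,2]
hsv=cv2.cvtColor(p["color"],cv2.COLOR_RGB2HSV)
w=(hsv[...,2]>100)&(hsv[...,1]<70)
b=(abs(X[...,0]-.4835)<.08)&(abs(X[...,1]+.095)<.075)
print(np.histogram(Z[b],bins=np.arange(0,.05,.003)))
rect(b&(abs(Z-.0413)<.004)&w,X,"plate")
rect(b&(abs(Z-.0273)<.003)&w,X,"pile visible")
rect(b&(abs(Z-.021)<.003)&~w,X,"lip")
E
```

```text
24.8917
(array([ 1109,     1,     1,    62,   490,     1,   460,   469,   227,
          77,     0,     0,    63, 15091,  2972,     0]), array([0.   , 0.003, 0.006, 0.009, 0.012, 0.015, 0.018, 0.021, 0.024,
       0.027, 0.03 , 0.033, 0.036, 0.039, 0.042, 0.045, 0.048]))
plate 17820 c [482.8 -96.6] size [ 99.2 130.8] ang 86.95 z [0.04   0.0413 0.0425]
pile visible 302 c [485.9 -45.8] size [  1. 128.] ang 86.95 z [0.0251 0.0265 0.0278]
lip 919 c [483.8 -85.5] size [ 92.1 142.8] ang 87.02 z [0.0196 0.021  0.0223]
```

View pics/w7.png

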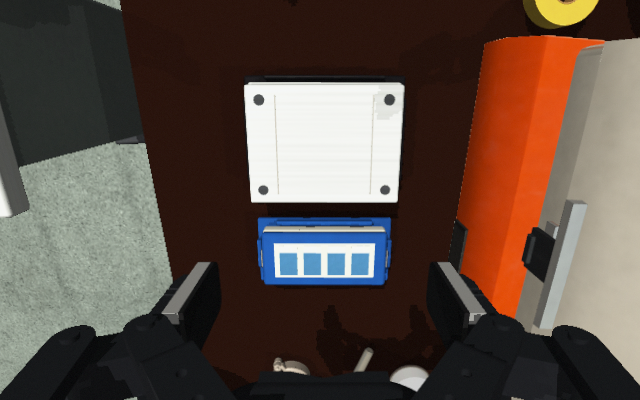

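The plate lies flat (top at 41.3 mm measured, 42 nominal), square to 0.1°. It's about 1.4 mm short in y and about 0.5 mm off in x, so I'll give it a small final push.

```bash
python3 - <<'E'
from h import *
pile=np.array([.4835,-.0950]);a=np.radians(-3.0);yd=np.array([-np.sin(a),np.cos(a)])
g=lambda dy:pile+yd*dy
r.move_l([*g(-.085),.06],max_speed=.2)
r.move_l([*g(-.085),.0215],max_speed=.08)
r.move_l([*g(-.068),.0215],max_speed=.08)
r.move_l([*g(-.0621),.0215],max_speed=.02)
s=r.read_state();print(s["time_s"],s["ee_pos"].round(4),g(-.0621),s["force"].round(1))
r.move_l([*g(-.085),.0215],max_speed=.1)
r.move_l([*g(-.085),.1],max_speed=.2)
r.move_l([*g(-.03),.2],max_speed=.2)
p,X,s=wrist();cv2.imwrite("pics/w8.png",p["color"][...,::-1]);print(s["time_s"])
cv2.imwrite("pics/w8c.png",cv2.resize(p["color"][60:220,230:420,::-1],None,fx=4,fy=3.6,interpolation=cv2.INTER_CUBIC))
Z=X[...,2];hsv=cv2.cvtColor(p["color"],cv2.COLOR_RGB2HSV)
w=(hsv[...,2]>100)&(hsv[...,1]<70)
b=(abs(X[...,0]-.4835)<.08)&(abs(X[...,1]+.095)<.075)
rect(b&(abs(Z-.0413)<.004)&w,X,"plate")
rect(b&(abs(Z-.0273)<.003)&w,X,"pile visible")
rect(b&(abs(Z-.0273)<.003),X,"pile visible any")
b2=(abs(X[...,0]-.477)<.08)&(abs(X[...,1]+.209)<.05)
rect(b2&(abs(Z-.0293)<.004),X,"lower carrier")
rect(b2&(abs(Z-.0155)<.004),X,"stack lip")
E
```

```text
27.275 [ 0.4803 -0.1571  0.0215] [ 0.48024994 -0.15701489] [ 0.4 -1.2  0.9]
28.9083
plate 17877 c [483. -96.] size [ 98.9 130.2] ang 86.99 z [0.0401 0.0413 0.0425]
pile visible 153 c [485.8 -45.8] size [  0.2 127.4] ang 86.99 z [0.0254 0.0267 0.0281]
pile visible any 155 c [485.8 -45.6] size [  0.8 127.4] ang 86.69 z [0.0254 0.0267 0.0281]
lower carrier 6619 c [ 477.2 -208.3] size [ 56.7 123.4] ang 86.71 z [0.0277 0.0294 0.0307]
stack lip 1212 c [ 477.8 -197.7] size [ 49.8 134.1] ang 86.52 z [0.0121 0.0152 0.0189]
```

View pics/w8c.png

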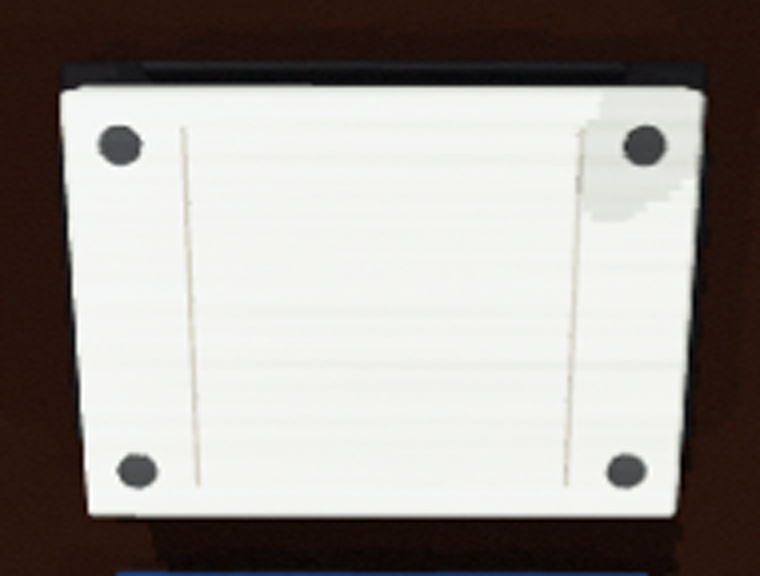

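The top plate now covers the pile spacer to within about 1 mm, square and flat, with only a thin strip of pile plate left at the leading edge (row ~85). The arm is clear, so I'll hand in after a last overview.

```bash
python3 - <<'E'
from h import *
p=r.read_camera("top");cv2.imwrite("pics/t9.png",p["color"][...,::-1])
r.close_job();print(r.read_state()["time_s"])
E
```

```text
the job is handed in; nothing more can be done
the job is handed in; nothing more can be done
```

View pics/t9.png

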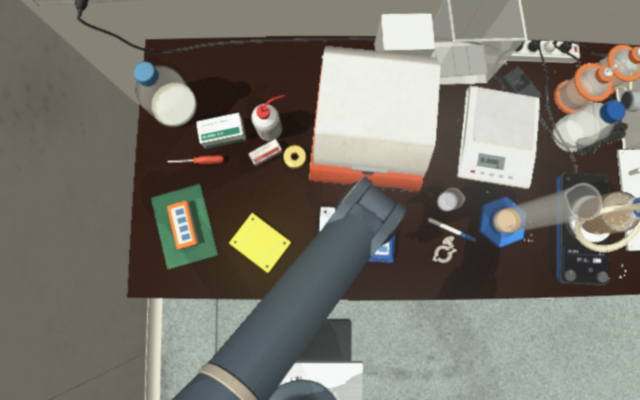

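The job is done and handed in at about 29 s, with the arm clear of everything.

- **Orange-lidded carrier:** I set it down lid up on the mat. The check afterwards put it within 2 mm of the middle, in line with the mat to 0.1° and flat.
- **Spacer plate:** I pushed it on its long edge with both open fingertips until it lay on the other spacer. It is flat (top 41.3 mm measured, 42 nominal) and square to about 0.1–0.3°. It is still roughly 0.6–1 mm short of full overlap along the push and about 0.5 mm off lengthwise.
- **Blue-lidded carrier and other spacer:** The blue-lidded carrier is uncovered and seated, its top at 29.4 mm against 30 mm nominal. The other spacer was mostly hidden under the plate, so I could only check its leading edge, which was at its nest height.
- **Other things on the bench:** They look undisturbed in the last overhead picture, where the arm hid part of the nests.

No check failed. The heights read about 0.6–0.8 mm low throughout, which is within the calibration error.

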